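Tumble the tube block wells-up over the step

TASK

The aluminium tube block lies on its side on the upper step of the white turning stand, with its tube wells facing left. Without lifting it, push it over the step so that it makes one quarter turn and stands on the lower step with its wells facing up; only then slide it along the lower step, away from you, until it stands flat against the aluminium back stop, and let go. Leave the tape roll, tube rack, beaker and vial where they are.

Things in the scene. Friction and masses are not known exactly. Their poses are not given: they have to be found in the camera images.
- stand: White two-level plastic stand, fixed, 212 mm along x, 380 mm along y. Origin: on the worktop (z = 0) under the middle of the step edge. Its x points away from the robot (turned at most 13 degrees), y left, z up. Upper step: y 0 to +190 mm, top 40 mm above the worktop. Lower step: y -190 to 0 mm, top 12 mm above the worktop, with a rim 9 mm high along its right end (y -190 to -184 mm).
- step_edge (a point): Middle of the step edge, 40 mm above the worktop; axes as the stand. The edge runs along x; to its right (-y) the level drops 28 mm to the lower step.
- back_stop (a point): Middle of the flat face of the aluminium back stop, a plate 8 mm thick along the whole far side of the lower step, its top 48 mm above the worktop. Axes as the stand; the face lies 98 mm along the stand's x from its origin and looks towards the robot (-x). The point is on the lower step's surface, 12 mm above the worktop.
- tube_block: Aluminium block, 0.5 to 0.8 kg, 90 mm along its x, 76 mm along y, 70 mm along z, loose. Origin at its centre. At the start it lies on the upper step, axes within about 5 degrees of the stand's, centre 75 mm above the worktop and 60 to 80 mm left of the step edge. With half its length over the edge it tips by itself, -y face down; then it is 76 mm tall on a 90 x 70 mm base, y up.
- wells (a point): Centre of the block's +y face, in which six round tube wells open (20 mm across, 30 mm deep); the block's centre is 38 mm behind it. Axes as the block: y points out of the wells. At the start it faces left (away from the step edge), at the end it must face up, 88 mm above the worktop.
- roll: Yellow tape roll lying flat, 59 mm across, 19 mm high, on the far left part of the stand's upper step. Origin at the centre of its underside. Not to be moved.
- rack: Blue rack with small tubes, 66 x 152 x 66 mm, on the worktop to the right of the stand. Origin at the centre of its underside. Not to be moved.
- beaker: Clear glass beaker, 54 mm across, 70 mm high, on the worktop behind the stand. Origin at the centre of its underside. Not to be moved.
- vial: Small white-capped glass vial, 27 mm across, 72 mm high, standing on the worktop to the left of the stand. Origin at the centre of its underside. Not to be moved.

How it is judged:
By the outcome, as a careful person would: the job done as asked, in the order asked, and still so for the second after the job is handed in, with the robot touching nothing.
It also fails if it takes over 51 s, if anything falls off the work surface, if the arm or the gripper's body presses on something with over 40 N, if the wrist force passes 120 N, or if a joint passes its speed limit or range.

ROBOT

A 6-joint arm with a two-finger parallel gripper is mounted at the origin on a cart in front of the work surface, level with it; the furniture and walls round the work are solid. World frame = base frame: x ahead of the robot, y to its left, z up, the work surface at z = 0. Lengths are in m, angles in rad, forces in N, time in s.
With the tool pointing down it reaches from about 0.35 to 1 m from the base axis. Payload 7.1 kg.
Tool frame: the origin (TCP) lies between the finger pads; the fingertips stand 22 mm ahead of it and the grasp point (between the pads) lies 3 mm ahead of it; x points along the fingers, y is the direction in which the jaws open and shut, and the axes are right-handed (so a half turn about x gives the same grasp; the last joint's range is limited). The gripper opens to 85 mm and grips with 20 to 120 N. Pads are 22 mm wide; open, the fingers measure 114 mm over their backs; the gripper's body (76 mm by 85 mm) begins 54 mm behind the grasp point. The pads swing forward as they close: fully open they stand 13 mm farther back than shut.
Start: joints at [1.085, 0.423, 1.63, -0, 1.089, -0.019], TCP at [0.281, 0.558, 0.253] pointing down, gripper open.
Joint ranges: [-3, 3], [-0.9, 2.11], [0.09, 2.58], [-1.31, 4.45], [0.11, 2.69], [-2.54, 2.54]. Speed limits (rad/s): [2.39, 2.39, 3.01, 3.14, 3.14, 3.14].

INTERFACE

Orientations are given as a rotation vector (axis times angle).
In Python, from rig import manip gives the robot as it stands. The module is installed in compiled form; this text tells all that it offers. Calls block until the motion is done:
- manip.move_to(position, orientation): joint-space move of the TCP to a pose.
- manip.servo_line(position, orientation=None, rate=0.15): straight line of the TCP; orientation=None keeps the orientation; rate is the mean speed in m/s.
- manip.set_joints(angles): joint-space move.
- manip.command_gripper(opening, f_grip=None): finger opening in m; f_grip is the grip in N (None keeps the last); returns when the fingers have stopped.
- manip.hold(seconds).
- manip.solve_ik(position, orientation): joint angles nearest the present ones, or None.
- manip.camera(name): name is "side" or "top"; returns a dict with "image" (480x640x3 uint8, red, green, blue), "fx", "fy", "cx", "cy" (pixels), "cam_to_world" (4x4, takes a point from camera to world coordinates). Camera axes: x right, y down, z forward; pixel columns grow to the right and rows downward; lengths in m; the calibration is good to about 2 mm. A picture is of the moment at which its call begins. There is no depth.
A pose or a line that the arm cannot do raises manip.IKError and nothing moves.
- manip.sign_off(): hands the job in, once; it reports no verdict.
Readings, each from a call of its own:
- manip.get_time(): time.
- manip.get_joint_positions(): joint angles.
- manip.get_joint_vel(): joint speeds.
- manip.get_tau(): joint torques, N m.
- manip.get_position(): TCP position.
- manip.get_ee_rot(): TCP orientation.
- manip.get_contact_force(): force on the tool from outside, world axes, zero at the start.
- manip.get_torque(): the same for the moment, N m.
- manip.get_width(): finger opening in m.
Only numpy, scipy, OpenCV 4.12 (cv2) and the standard library are available. Lean on these libraries where they do the work, as an engineer would, in place of code of your own. Each camera call takes 0.05 s, during which the arm holds its last target. There are 200 camera calls.

## Working session

There is one attempt and no reset: what is moved stays moved. The work goes in short steps, each a Python script; the robot and the scene stay as the last script left them, time stands still between calls to the robot, and variables do not carry over. Pictures are saved under pics/ and viewed, about 8 in all and at most 12, crops included, and the job is handed in when it is done.

```bash
mkdir -p pics; python3 - <<'E'
from rig import manip
import cv2,pickle,numpy as np
np.set_printoptions(precision=3,suppress=True)
for n in("top","side"):
    c=manip.camera(n); cv2.imwrite(f"pics/{n}0.png",c["image"][:,:,::-1]); pickle.dump(c,open(f"{n}0.pkl","wb"))
    print(n,c["fx"],c["fy"],c["cx"],c["cy"],c["cam_to_world"])
print(manip.get_ee_rot(),manip.get_time())
E
```

```text
top 620.7996704840746 620.7996704840746 311.9940729858698 241.64386526071047 [[ 0.004 -0.879  0.476 -0.291]
 [-1.    -0.     0.008 -0.055]
 [-0.007 -0.476 -0.879  1.752]
 [ 0.     0.     0.     1.   ]]
side 591.3814009087157 591.3814009087157 313.2270940106916 239.86425614895313 [[-0.982 -0.063  0.176  0.36 ]
 [-0.187  0.325 -0.927  1.337]
 [ 0.001 -0.943 -0.331  0.584]
 [ 0.     0.     0.     1.   ]]
[ 0.365  1.54  -0.367] 0.1
```

View pics/top0.png

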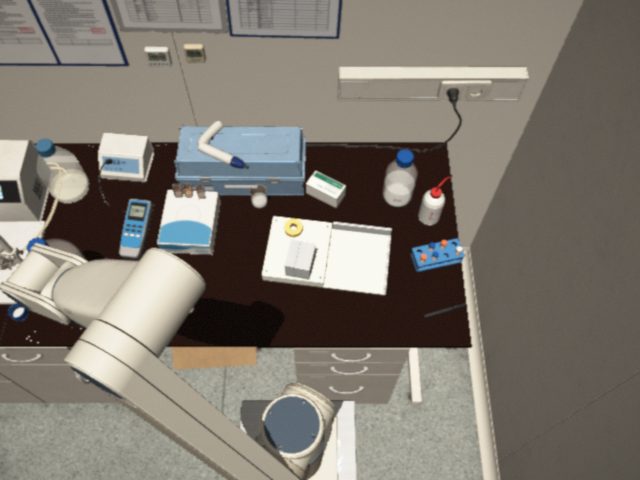

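View pics/side0.png

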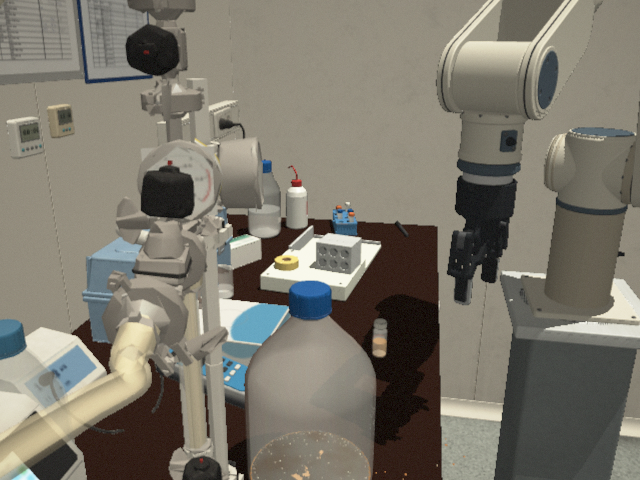

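The top view shows the stand spanning about (263–391, 218–292), with the block at (300,258), the roll at (293,227) and the rack at (438,254). The side view shows the block's wells at (338,257), the roll at (287,262) and the vial at (380,338). I'll zoom in for the corners.

```bash
python3 - <<'E'
import cv2
a=cv2.imread("pics/top0.png")[175:305,245:405]; cv2.imwrite("pics/topc.png",cv2.resize(a,None,fx=4.6,fy=4.6,interpolation=cv2.INTER_CUBIC))
a=cv2.imread("pics/side0.png")[215:370,250:410]; cv2.imwrite("pics/sidec.png",cv2.resize(a,None,fx=3.8,fy=3.8,interpolation=cv2.INTER_CUBIC))
E
```

```text
(no output)
```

View pics/topc.png

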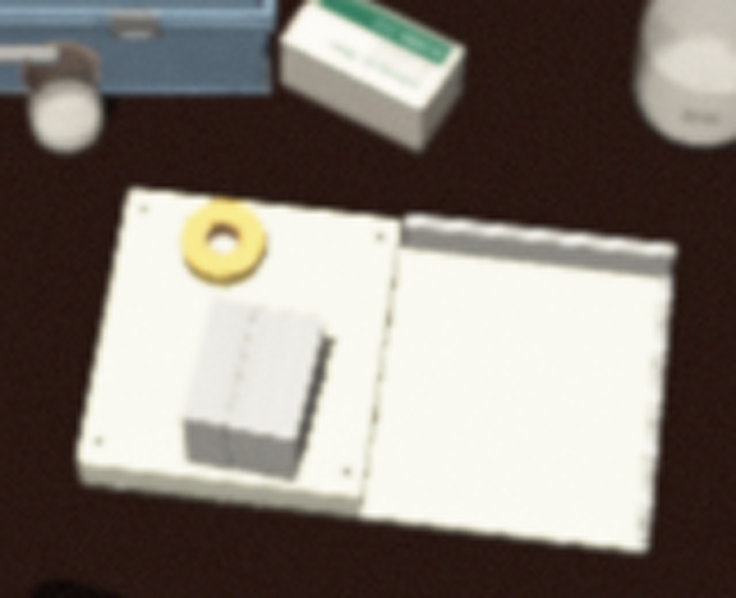

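View pics/sidec.png

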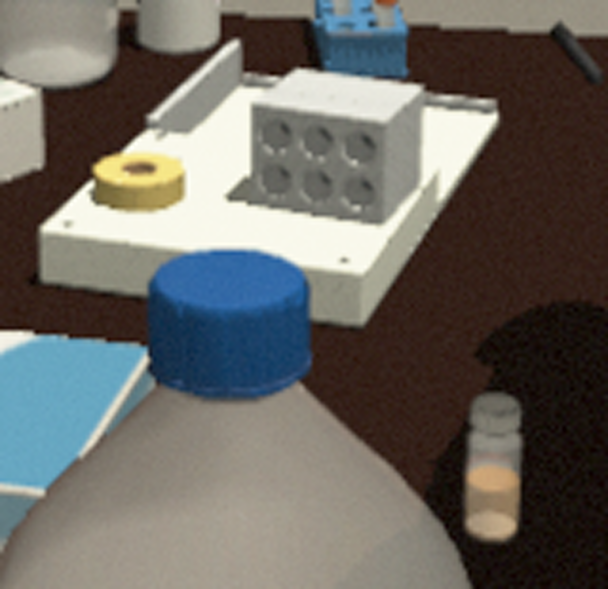

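```bash
cat > h.py <<'E'
import numpy as np,pickle
np.set_printoptions(precision=4,suppress=True)
def ray(c,uv,z):
    d=np.array([(uv[0]-c["cx"])/c["fx"],(uv[1]-c["cy"])/c["fy"],1.]);T=c["cam_to_world"];d=T[:3,:3]@d;o=T[:3,3]
    return (o+d*(z-o[2])/d[2])[:2]
def crop(p,x0,y0,s): return (x0+(p[0]+.5)/s-.5, y0+(p[1]+.5)/s-.5)
def fit(local,world):   # rigid 2-D fit
    l=np.array(local,float);w=np.array(world);lm,wm=l.mean(0),w.mean(0)
    a=l-lm;b=w-wm;th=np.arctan2((a[:,0]*b[:,1]-a[:,1]*b[:,0]).sum(),(a*b).sum())
    R=np.array([[np.cos(th),-np.sin(th)],[np.sin(th),np.cos(th)]]);t=wm-R@lm
    return th,t,(l@R.T+t-w)
E
python3 - <<'E'
from h import *
T=pickle.load(open("top0.pkl","rb"));S=pickle.load(open("side0.pkl","rb"))
t=lambda u,v,z:ray(T,crop((u,v),245,175,4.6),z)
s=lambda u,v,z:ray(S,crop((u,v),250,215,3.8),z)
def rep(n,l,w):
    th,o,r=fit(l,w);print(n,np.degrees(th),o,"res mm",(r*1000).round(1).tolist())
rep("stand top",[(.106,.19),(-.106,.19),(-.106,0),(.106,0)],[t(129,187,.04),t(78,463,.04),t(361,499,.04),t(402,217,.04)])
rep("stand side",[(.106,.19),(-.106,.19)],[s(40,232,.04),s(367,277,.04)])
rep("block top",[(.045,.038),(-.045,.038),(-.045,-.038),(.045,-.038)],[t(215,301,.11),t(183,421,.11),t(297,439,.11),t(325,318,.11)])
rep("block side",[(.045,.038),(-.045,.038),(-.045,-.038),(.045,-.038)],[s(251,103,.11),s(383,131,.11),s(425,87,.11),s(298,69,.11)])
rep("bl side bot",[(.045,.038),(-.045,.038)],[s(253,198,.04),s(383,222,.04)])
print("roll",t(223,241,.019+.04),s(140,168,.059));print("vial",s(492,532,0),"beaker",t(65,125,.0),"rack",ray(T,(438,254),.03))
E
```

```text
stand top -7.52017961449565 [ 0.6004 -0.0888] res mm [[-1.5, -0.8], [1.2, 0.4], [2.4, -0.6], [-2.1, 1.1]]
stand side -8.09016543892655 [ 0.5933 -0.0809] res mm [[0.4, -0.1], [-0.4, 0.1]]
block top -11.017766953043061 [ 0.553  -0.0055] res mm [[1.3, 1.8], [0.5, 0.2], [-1.3, -1.3], [-0.6, -0.7]]
block side -15.242356442938032 [0.551  0.0034] res mm [[0.8, 2.8], [2.2, -8.4], [-1.8, 4.6], [-1.1, 1.1]]
bl side bot -15.424040822091492 [ 0.5508 -0.0128] res mm [[-0.5, 0.1], [0.5, -0.1]]
roll [0.6776 0.0192] [0.6773 0.021 ]
vial [0.4221 0.3341] beaker [0.808  0.1378] rack [ 0.5973 -0.4328]
```

Both views agree: the stand origin is about (0.598, -0.086) with yaw -7.7°, and the block is about (0.552, -0.007) with yaw -12°. That puts it at stand-frame x -56 mm, y +75 mm, inside the stated 60–80 mm. The roll is clear of the push path. I'll push with two spread fingertips, leaning the tool so its body stays clear of the tipping block.

```bash
cat >> h.py <<'E'
import cv2
from rig import manip
from scipy.spatial.transform import Rotation as Rn
O=np.array([.598,-.086]);YAW=np.radians(-7.7)
def w(x,y,z):
    c,s=np.cos(YAW),np.sin(YAW);return np.array([O[0]+c*x-s*y,O[1]+s*x+c*y,z])
def ori(push,tilt,yaw=YAW,sg=1):
    """tool down, leaning so tips lead along 'push' (2-D stand dir); jaws horizontal, square to push"""
    p=np.array([*push,0.]);a=np.array([0,0,-np.cos(tilt)])+p*np.sin(tilt)
    y=sg*np.array([-p[1],p[0],0.]);M=Rn.from_euler('z',yaw).as_matrix()@np.c_[a,y,np.cross(a,y)]
    return Rn.from_matrix(M).as_rotvec(),M[:,0]
def tcp(x,y,z,a): return w(x,y,z)-.022*a     # stand-frame tip -> TCP
def snap(n,name):
    c=manip.camera(n);pickle.dump(c,open(name+".pkl","wb"));im=c["image"][:,:,::-1];cv2.imwrite(f"pics/{name}.png",im);return im
def both(name):
    a=snap("top",name+"t")[195:315,240:400];b=snap("side",name+"s")[210:330,240:400]
    f=lambda m:cv2.resize(m,(800//2,300),interpolation=cv2.INTER_CUBIC)
    cv2.imwrite(f"pics/{name}.png",np.hstack([f(a),f(b)]))
E
python3 - <<'E'
from h import *
for sg in(1,-1):
    o,a=ori((0,-1),np.radians(15),np.radians(-12),sg)
    print(sg,manip.solve_ik(tcp(-.056,.15,.15,a),o),manip.solve_ik(tcp(-.056,.0,.055,a),o))
    o,a=ori((1,0),np.radians(10),YAW,sg)
    print(sg,manip.solve_ik(tcp(-.15,-.06,.15,a),o),manip.solve_ik(tcp(0,-.06,.04,a),o))
E
```

```text
1 [ 0.2277  0.4992  1.7543 -0.279   1.0188  0.5997] [-0.0254  0.6058  1.8715 -0.3823  0.7506  0.4764]
1 [-0.3242  0.2497  2.1566  0.0613  0.5647 -1.8096] [-0.2732  0.6192  1.8793  0.053   0.4707 -1.7548]
-1 None None
-1 [-0.3242  0.2497  2.1566  0.0613  0.5647  1.332 ] [-0.2732  0.6192  1.8793  0.053   0.4707  1.3868]
```

```bash
python3 - <<'E'
from h import *
T15=np.radians(15)
manip.command_gripper(.045,40)
o,a=ori((0,-1),T15,np.radians(-12))
manip.move_to(tcp(-.056,.16,.16,a),o)
manip.servo_line(tcp(-.056,.15,.058,a),o,rate=.1)
f0=np.array(manip.get_contact_force());print(f0,manip.get_time())
for y in np.arange(.14,.071,-.01):
    yaw=np.interp(y,[.07,.12],np.radians([-7.7,-12]))
    o,a=ori((0,-1),T15,yaw); manip.servo_line(tcp(-.056,y,.058,a),o,rate=.05)
    print(round(y,3),np.array(manip.get_contact_force())-f0)
print(manip.get_time());both("p1")
E
```

```text
[ 0.2751 -0.0724 -0.6509] 3.7583
0.14 [-0.3059 -0.0202  1.5277]
0.13 [-0.9598  0.3509  0.5074]
0.12 [0.1591 0.4221 0.3645]
0.11 [-0.2222  0.4206  0.198 ]
0.1 [-0.4212  0.7769  0.8721]
0.09 [-0.028   0.1515  0.9295]
0.08 [-0.0049  0.6862  0.3332]
6.2083
```

View pics/p1.png

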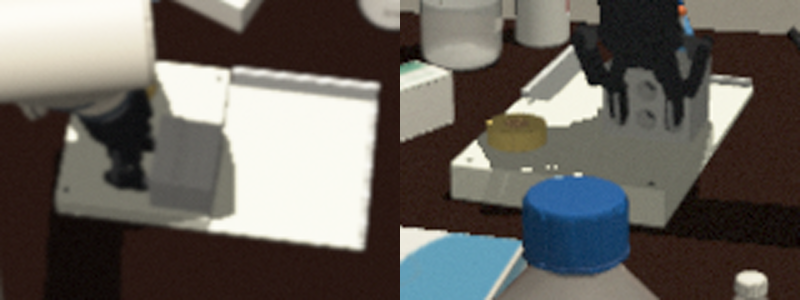

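The top view shows the block following the fingers, with its right face now about at the step edge (crop 212–222, 125–213). I'll continue to the balance point.

```bash
python3 - <<'E'
from h import *
o,a=ori((0,-1),np.radians(15)); f0=np.array([.275,-.07,-.65])
for y in (.07,.062,.056,.052,.048,.044):
    manip.servo_line(tcp(-.056,y,.058,a),o,rate=.05)
    print(y,np.array(manip.get_contact_force())-f0)
manip.hold(.3);print(manip.get_time());both("p2")
E
```

```text
0.07 [-0.4023  1.8788  1.5184]
0.062 [1.4299 0.8142 1.0369]
0.056 [0.6973 2.4381 0.4059]
0.052 [1.1218 2.3773 1.8087]
0.048 [-1.0298  0.4259  1.4441]
0.044 [0.4367 0.0888 0.7094]
8.2833
```

View pics/p2.png

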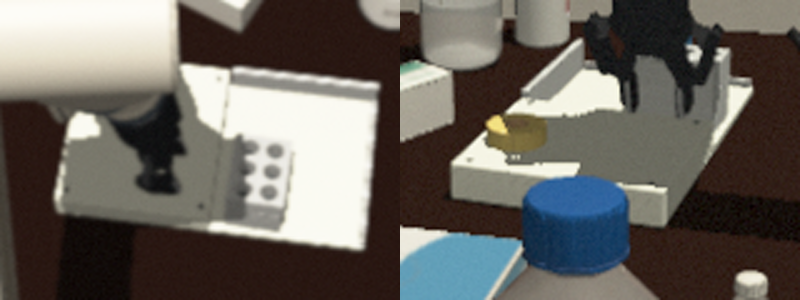

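The block has tipped: six wells face up at crop (243–276, 147–193), clear of the step and the rim. I'll measure its pose at z = 88 mm and back the tool off.

```bash
python3 - <<'E'
from h import *
o,a=ori((0,-1),np.radians(15))
manip.servo_line(tcp(-.056,.09,.20,a),o,rate=.2)
im=snap("top","p3t")
g=cv2.cvtColor(im,cv2.COLOR_BGR2GRAY)[240:285,325:365]
G=cv2.resize(g,None,fx=8,fy=8,interpolation=cv2.INTER_CUBIC)
m=cv2.adaptiveThreshold(cv2.GaussianBlur(G,(9,9),0),255,cv2.ADAPTIVE_THRESH_MEAN_C,cv2.THRESH_BINARY_INV,101,12)
n,_,st,ce=cv2.connectedComponentsWithStats(m)
c=pickle.load(open("p3t.pkl","rb"));R=np.array([[np.cos(YAW),-np.sin(YAW)],[np.sin(YAW),np.cos(YAW)]])
for i in range(1,n):
    if st[i,4]>300: 
        p=ray(c,crop(ce[i],325,240,8),.088);print(st[i],p,"stand",(p-O)@R)
cv2.imwrite("pics/p3.png",np.hstack([G,m]))
print(manip.get_time())
E
```

```text
[  12    0   34  149 1969] [ 0.5869 -0.0901] stand [-0.0105 -0.0055]
[  90   85   61   51 2336] [ 0.5696 -0.1238] stand [-0.0231 -0.0413]
[ 172   97   58   51 2305] [ 0.5647 -0.1544] stand [-0.0239 -0.0722]
[ 119  127  145  233 6146] [ 0.4965 -0.1561] stand [-0.0912 -0.0831]
[  81  155   58   47 2092] [ 0.541  -0.1194] stand [-0.052  -0.0407]
[ 164  167   55   47 2014] [ 0.5359 -0.1497] stand [-0.053  -0.0714]
[   0  186   26  104 1356] [ 0.5166 -0.0809] stand [-0.0814 -0.0059]
[  33  223   94  137 6893] [ 0.4945 -0.1061] stand [-0.0999 -0.0338]
[ 154  233   54   47 1958] [ 0.5088 -0.1453] stand [-0.0804 -0.0707]
9.3333
```

View pics/p3.png

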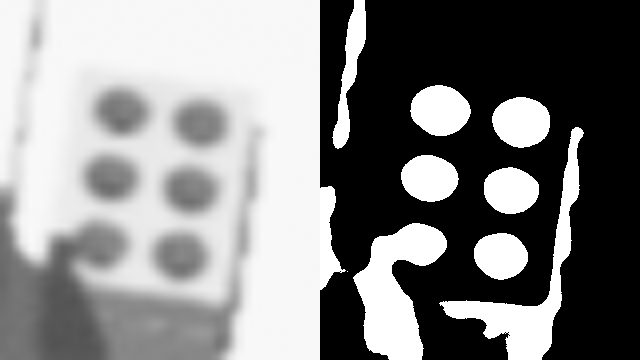

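The wells' centre is at stand (-52, -56) mm, spacing is about 29 mm, and yaw is within 1.5° of the stand. It needs about 105 mm of slide to reach the stop. I'll approach from the near side.

```bash
python3 - <<'E'
from h import *
o,a=ori((1,0),np.radians(10),YAW,-1); Y=-.056;Z=.036
manip.command_gripper(.040)
manip.move_to(tcp(-.15,Y,.20,a),o)
manip.servo_line(tcp(-.15,Y,Z,a),o,rate=.15)
f0=np.array(manip.get_contact_force());d=np.array([np.cos(YAW),np.sin(YAW),0]);print(f0,manip.get_time())
for x in (-.12,-.10,-.08,-.06,-.04,-.025,-.015,*np.arange(-.013,.012,.002)):
    manip.servo_line(tcp(x,Y,Z,a),o,rate=.05 if x<-.02 else .02)
    f=-(np.array(manip.get_contact_force())-f0)@d;print(round(x,3),round(f,1),end="; ")
    if f>12: break
print(manip.get_time());both("p4")
E
```

```text
[-0.377   0.5249  0.2277] 11.6917
-0.12 -1.1; -0.1 -1.0; -0.08 -0.6; -0.06 -0.8; -0.04 -0.5; -0.025 0.0; -0.015 4.8; -0.013 2.8; -0.011 2.6; -0.009 3.0; -0.007 2.8; -0.005 2.5; -0.003 2.2; -0.001 1.7; 0.001 6.0; 0.003 10.5; 0.005 17.0; 18.2417
```

View pics/p4.png

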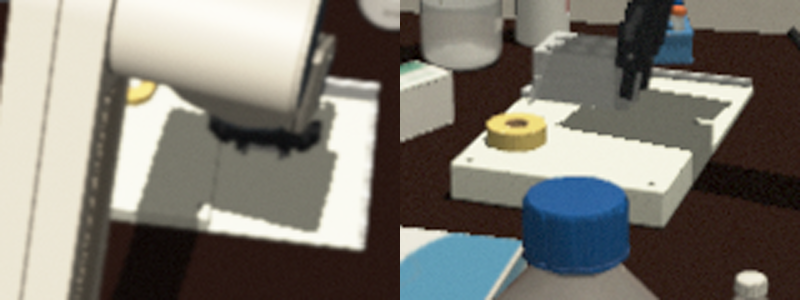

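The force rose from 2 N to 17 N over the last 6 mm, near the predicted stop contact, and the side view shows the block against the plate. I'll let go, clear the view and check.

```bash
python3 - <<'E'
from h import *
o,a=ori((1,0),np.radians(10),YAW,-1)
manip.servo_line(tcp(-.06,-.056,.036,a),o,rate=.06)
manip.servo_line(tcp(-.09,-.056,.22,a),o,rate=.15)
manip.set_joints([1.085,.423,1.63,0,1.089,-.019])
manip.hold(.3)
both("p5")
g=cv2.cvtColor(cv2.imread("pics/p5t.png"),cv2.COLOR_BGR2GRAY)[205:260,320:375]
G=cv2.resize(g,None,fx=10,fy=10,interpolation=cv2.INTER_CUBIC)
m=cv2.adaptiveThreshold(cv2.GaussianBlur(G,(9,9),0),255,cv2.ADAPTIVE_THRESH_MEAN_C,cv2.THRESH_BINARY_INV,125,12)
n,_,st,ce=cv2.connectedComponentsWithStats(m)
c=pickle.load(open("p5t.pkl","rb"));R=np.array([[np.cos(YAW),-np.sin(YAW)],[np.sin(YAW),np.cos(YAW)]])
for i in range(1,n):
    if st[i,4]>500:print(st[i],"stand",(ray(c,crop(ce[i],320,205,10),.088)-O)@R)
a=cv2.imread("pics/p5t.png")[195:300,240:400];b=cv2.resize(cv2.imread("pics/p5s.png")[215:305,290:380],(420,420),interpolation=cv2.INTER_CUBIC)
cv2.imwrite("pics/p5.png",np.hstack([cv2.resize(G,(380,420)),b]))
print(manip.get_time(),manip.get_contact_force())
E
```

```text
[    0     0   550   208 37770] stand [ 0.1079 -0.0426]
[ 207  165   61   47 2195] stand [ 0.0822 -0.0403]
[ 301  175   60   49 2198] stand [ 0.0822 -0.0697]
[ 114  193   50   50 1997] stand [ 0.0667 -0.0118]
[ 390  228  160   60 6370] stand [ 0.0666 -0.114 ]
[ 192  235   68   56 2965] stand [ 0.0553 -0.04  ]
[ 290  246   66   57 2804] stand [ 0.0554 -0.0701]
[  77  285   40  178 2535] stand [ 0.0124 -0.0054]
[ 376  294   26  107 1420] stand [ 0.0317 -0.0922]
[ 180  313   70   56 2923] stand [ 0.0278 -0.0398]
[ 282  326   65   54 2698] stand [ 0.0276 -0.0704]
[  142   385   239   130 21537] stand [-0.0082 -0.0579]
[  63  469   24   81 1220] stand [-0.0365 -0.0052]Traceback (most recent call last):
  File "<stdin>", line 16, in <module>
    return _nx.concatenate(arrs, 1, dtype=dtype, casting=casting)
           ~~~~~~~~~~~~~~~^^^^^^^^^^^^^^^^^^^^^^^^^^^^^^^^^^^^^^^
ValueError: all the input arrays must have same number of dimensions, but the array at index 0 has 2 dimension(s) and the array at index 1 has 3 dimension(s)
```

View pics/p5.png

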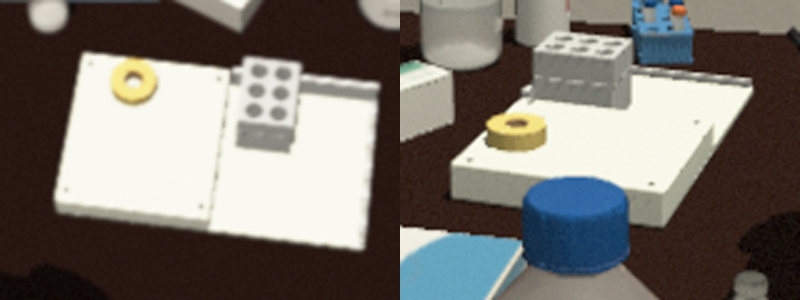

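```bash
python3 -c "
from rig import manip
print(manip.get_time(),manip.get_contact_force(),manip.get_joint_vel());manip.sign_off()"
```

```text
23.9167 [-0.10451739  0.33432899  0.37383305] [ 0.00172617 -0.00044984 -0.0003062   0.00039973  0.00025023  0.00058597]
the job is handed in; nothing more can be done
```

The tube block now stands on the lower step with its wells up, flat against the back stop. I handed the job in at 23.9 s of the 51 s allowed.

- **How it moved:** I pushed the block with two spread fingertips, without gripping it. It tipped over the step edge and made the quarter turn, and I confirmed the wells faced up before going on. I then pushed it from the near side along the lower step until the force rose from 2 N to 17 N at the stop. After that I backed off and returned the arm to its start pose.
- **Final position:** the wells' centre is at stand x = +55 mm, y = -55 mm. Contact with the stop predicts x = +53 mm, so it reads 2 mm too far, which is within the camera's accuracy. The well rows are square to the stop within my reading, with less than 1° of turn.
- **Other objects:** in the final views the roll, rack and beaker look unmoved and the arm went nowhere near the vial. I judged this by eye and did not re-measure their positions.
- **Contact:** after the arm withdrew, the measured contact force was about 0.5 N, which is noise level.
- **Checks that disagreed:** in the first pictures, the side view of the block was up to 4° and 9 mm off the top view. I relied mainly on the top view, and the pushes agreed with it. The last script failed while composing an extra close-up picture, after all the motion was done. I used the picture already saved and the printed numbers instead.

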